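Wake the bathroom mirror from its push switches

ROBOT

A 7-joint arm with a two-finger parallel gripper is mounted at the origin on the work surface. World frame = base frame: x ahead of the robot, y to its left, z up, the work surface at z = 0. Lengths are in m, angles in rad, forces in N, time in s.
With the tool pointing down it reaches from about 0.4 to 0.875 m from the base axis. Payload 6.5 kg.
Tool frame: the origin (TCP) lies on the mounting face of the last link; the fingertips stand 173 mm ahead of it and the grasp point (between the pads) lies bot.grip_point_offset ahead of it (bot.grip_point_offset is the distance from the TCP to the grasp point, in m); z points along the fingers, y is the line along which they close (so a half turn about z gives the same grasp; the last joint's range is limited). The gripper opens to 85 mm and grips with 20 to 120 N. Pads are 22 mm wide; open, the fingers measure 114 mm over their backs; the gripper's body (76 mm by 85 mm) begins 54 mm behind the grasp point. The pads swing forward as they close: fully open they stand 13 mm farther back than shut.
Start: joints at [-1.186, 0.536, -0.004, 1.538, 0.003, 1.067, -0.071], TCP at [0.283, 0.585, 0.405] pointing down, gripper open.
Joint ranges: [-2.7, 2.7], [-0.37, 2.16], [-1.27, 1.26], [0.24, 2.4], [-1.31, 4.45], [0.19, 1.91], [-2.76, 2.76]. Speed limits (rad/s): [2.39, 2.39, 3.14, 3.14, 3.14, 3.14, 3.14].

INTERFACE

Orientations are given as a unit quaternion [x, y, z, w].
In Python, from workcell import sense, snapshot, ticket, bot gives the robot as it stands.
- The arm moves only by the tool jog_arm, never from a script. Its argument "motion" is one flat list of numbers, 7 for each row, row after row: the turn, a rotation vector about the tool's x, y, z in rad, then the shift along the tool's x, y, z in mm, then the gripper's target within -1 to 1 (shut at 1, half-way at 0, fully open at -1). In form: [wx, wy, wz, tx, ty, tz, jaw, wx, wy, wz, tx, ty, tz, jaw, ...]. A call has 1 to 5 rows; each row is the pose to reach, as a shift and turn from the pose commanded when the call began, along the tool's axes at that moment; what a row does not reach only later rows make up. A row lasts 1/12 s, in which the tool goes at most 41.7 mm and 7.16 degrees, less where a joint would pass 70% of its speed; a pose out of reach is approached as far as the arm can. A call with a gripper value outside its range is refused whole. The fingers move at their own pace and stop on an object; "newtons" is the grip in N (left out, the last holds). Time passes only in rows, so rows that repeat a pose let the fingers close. It gives the time, the measured TCP pose, the force and the opening at its end, in the units of the state.
- sense(): the state, without advancing time (a new reading comes with each control period).
- snapshot(name): name is "scene" or "top"; returns a dict with "img" (384x512x3 uint8, red, green, blue), "z_map" (384x512 float32, m along the optical axis (not along the pixel's ray), 0 where there is no reading), "camera_matrix" (3x3 intrinsics, pixels), "k1" (the pictures are not rectified: a ray, as slopes to the right and down, at radius r is drawn at 1 + k1 r^2 times it, then the intrinsics apply), "R" (3x3) and "t" (3): a world point X has camera coordinates R X + t. Camera axes: x right, y down, z forward; pixel columns grow to the right and rows downward; lengths in m; the calibration is good to about 2 mm. A picture is of the moment at which its call begins.
- ticket.hand_in(): hands the job in, once; it reports no verdict.
The state is a dict: "clock": time; "q": joint angles; "joint_vel": joint speeds; "joint_torque": joint torques, N m; "position": TCP position; "tcp_rot": TCP orientation; "ft_force": force on the tool from outside, world axes, zero at the start; "ft_torque": the same for the moment, N m; "finger_gap": finger opening in m.
Only numpy, scipy, OpenCV 4.12 (cv2) and the standard library are available. Lean on these libraries where they do the work, as an engineer would, in place of code of your own. Each camera call takes 0.05 s, during which the arm holds its last target. There are 200 camera calls.

TASK

Wake the bathroom mirror from the loose push switches on the counter: with a fingertip, lightly press down first the wide round key (mains), then the long bar key (demister), then the square key (light), each until it has gone nearly all the way down, where it stays. Leave the small round key (shower bell) up, and do not pick up, shift or knock over the switches or anything else on the counter.

Things in the scene. Friction and masses are not known exactly. Their poses are not given: they have to be found in the camera images.
- wide_switch: loose switch: white plastic disc case, 72 mm across, 24 mm high, 0.3 kg, standing on the counter; origin at the centre of its underside, z up; in its middle, a dark rubber-topped key that is WIDE ROUND, 46 mm across (mains). Which of the four places it stands in varies.
- wide_key_top (a point): centre of the flat top of that key; 46 mm above the counter while up (22 mm above the case). The rubber top is springy (1500 N/m, gives 10 mm) on the key's stem: a push of 3 N sinks it 2 mm before the stem moves, and over-pushing at the bottom sinks it up to 8 mm more (15 N), after which it is hard; let go, it springs back up on the stem
- wide_key (a joint): how far that key's stem is pushed down, m: 0 up, 0.010 all the way down (key top, let go, then 12 mm above the case); counts as down above 0.006 and as pressed out of turn above 0.003. It slides at about 3 N plus 8 N per m/s and has no return spring: it stays where it is left. Pushing with over 20 N is too hard.
- bar_switch: loose switch: white plastic disc case, 72 mm across, 24 mm high, 0.3 kg, standing on the counter; origin at the centre of its underside, z up; in its middle, a dark rubber-topped key that is a LONG BAR, 54 mm (its y) by 16 mm (demister). Which of the four places it stands in varies.
- bar_key_top (a point): centre of the flat top of that key; 46 mm above the counter while up (22 mm above the case). The rubber top is springy (1500 N/m, gives 10 mm) on the key's stem: a push of 3 N sinks it 2 mm before the stem moves, and over-pushing at the bottom sinks it up to 8 mm more (15 N), after which it is hard; let go, it springs back up on the stem
- bar_key (a joint): how far that key's stem is pushed down, m: 0 up, 0.010 all the way down (key top, let go, then 12 mm above the case); counts as down above 0.006 and as pressed out of turn above 0.003. It slides at about 3 N plus 8 N per m/s and has no return spring: it stays where it is left. Pushing with over 20 N is too hard.
- square_switch: loose switch: white plastic disc case, 72 mm across, 24 mm high, 0.3 kg, standing on the counter; origin at the centre of its underside, z up; in its middle, a dark rubber-topped key that is SQUARE, 30 by 30 mm (mirror light). Which of the four places it stands in varies.
- square_key_top (a point): centre of the flat top of that key; 46 mm above the counter while up (22 mm above the case). The rubber top is springy (1500 N/m, gives 10 mm) on the key's stem: a push of 3 N sinks it 2 mm before the stem moves, and over-pushing at the bottom sinks it up to 8 mm more (15 N), after which it is hard; let go, it springs back up on the stem
- square_key (a joint): how far that key's stem is pushed down, m: 0 up, 0.010 all the way down (key top, let go, then 12 mm above the case); counts as down above 0.006 and as pressed out of turn above 0.003. It slides at about 3 N plus 8 N per m/s and has no return spring: it stays where it is left. Pushing with over 20 N is too hard.
- small_switch: loose switch: white plastic disc case, 72 mm across, 24 mm high, 0.3 kg, standing on the counter; origin at the centre of its underside, z up; in its middle, a dark rubber-topped key that is SMALL ROUND, 18 mm across (shower bell; to be left up). Which of the four places it stands in varies.
- small_key_top (a point): centre of the flat top of that key; 46 mm above the counter while up (22 mm above the case). The rubber top is springy (1500 N/m, gives 10 mm) on the key's stem: a push of 3 N sinks it 2 mm before the stem moves, and over-pushing at the bottom sinks it up to 8 mm more (15 N), after which it is hard; let go, it springs back up on the stem
- small_key (a joint): how far that key's stem is pushed down, m: 0 up, 0.010 all the way down (key top, let go, then 12 mm above the case); counts as down above 0.006 and as pressed out of turn above 0.003. It slides at about 3 N plus 8 N per m/s and has no return spring: it stays where it is left. Pushing with over 20 N is too hard.
- tumbler: white ceramic tumbler, 76 mm across, 100 mm high, upright; origin centre of underside
- lipstick: rose-gold lipstick case, 24 mm across, 74 mm high, standing; origin centre of underside; tips easily
- comb: bamboo comb, 150 mm (its y) by 35 mm, 7 mm thick, lying flat; origin under its middle
- perfume: amber glass perfume bottle, 34 by 52 mm, 96 mm high with cap; origin centre of underside
- cream: white cream jar with rose-gold lid, 58 mm across, 55 mm high; origin centre of underside
- nailbrush: bamboo nail brush, 36 by 85 mm (its y), 30 mm high; origin centre of underside
- turntable_point (a point): a point of the floor (30 mm from the axis, 19 mm above the counter) of the clear round turntable organiser, 220 mm across, which spins freely and carries three bottles up to 124 mm high; it stands on the left of the counter
Not all that is in view belongs to the job. Leave any purple look-alike of the square_switch alone. Leave any purple look-alike of the wide_switch alone.

How it is judged:
On the way, in this order (a step that is already met when the one before it is completed fails the run):
1. wide round key down (value of joint wide_key above 0.006 m), for 0.1 s.
2. long bar key down (value of joint bar_key above 0.006 m), for 0.1 s.
3. square key down (value of joint square_key above 0.006 m), for 0.1 s.
At the end, for the whole second after the job is handed in: The wide round, bar and square keys are each more than 6 mm down and the small round key less than 3 mm; all four switches stand flat, at rest, within 20 mm of where they began; every other thing is within 20 mm of where it began, and the turntable has turned less than about 0.27 rad (15 degrees) (value of joint each of wide_key, bar_key, square_key above 0.006 m and value of joint small_key below 0.003 m and distance of each of wide_switch, bar_switch, square_switch, small_switch, tumbler, lipstick, comb, perfume, cream, nailbrush from where it was at the start of the episode below 0.02 m and angle between each of wide_switch, bar_switch, square_switch, small_switch's own z axis and vertical below 0.1 rad and linear speed of each of wide_switch, bar_switch, square_switch, small_switch below 0.02 m/s and distance of turntable_point from where it was at the start of the episode below 0.008 m); the robot touches nothing.
It fails at once if the bar key pressed before the wide round key is down, or the square key before the bar key is down ((value of joint bar_key above 0.003 m and value of joint wide_key below 0.006 m) or (value of joint square_key above 0.003 m and value of joint bar_key below 0.006 m)).
It fails at once if the small round key pressed (value of joint small_key above 0.003 m).
It fails at once if a switch pushed harder than 20 N (contact force between any of the fingers, the arm and wide_switch above 20 N or contact force between any of the fingers, the arm and bar_switch above 20 N or contact force between any of the fingers, the arm and square_switch above 20 N or contact force between any of the fingers, the arm and small_switch above 20 N).
It fails at once if a switch lifted more than 6 mm, shifted more than 20 mm or tipped (height (world z) of any of wide_switch, bar_switch, square_switch, small_switch above 0.006 m or (distance of wide_switch from where it was at the start of the episode above 0.02 m or angle between wide_switch's own z axis and vertical above 0.35 rad) or (distance of bar_switch from where it was at the start of the episode above 0.02 m or angle between bar_switch's own z axis and vertical above 0.35 rad) or (distance of square_switch from where it was at the start of the episode above 0.02 m or angle between square_switch's own z axis and vertical above 0.35 rad) or (distance of small_switch from where it was at the start of the episode above 0.02 m or angle between small_switch's own z axis and vertical above 0.35 rad)).
It fails at once if another thing on the counter lifted, shifted more than 20 mm or tipped, or the turntable turned more than about 0.27 rad (15 degrees) ((distance of tumbler from where it was at the start of the episode above 0.02 m or angle between tumbler's own z axis and vertical above 0.35 rad) or (distance of lipstick from where it was at the start of the episode above 0.02 m or angle between lipstick's own z axis and vertical above 0.35 rad) or (distance of comb from where it was at the start of the episode above 0.02 m or angle between comb's own z axis and vertical above 0.35 rad) or (distance of perfume from where it was at the start of the episode above 0.02 m or angle between perfume's own z axis and vertical above 0.35 rad) or (distance of cream from where it was at the start of the episode above 0.02 m or angle between cream's own z axis and vertical above 0.35 rad) or (distance of nailbrush from where it was at the start of the episode above 0.02 m or angle between nailbrush's own z axis and vertical above 0.35 rad) or distance of turntable_point from where it was at the start of the episode above 0.008 m).
It also fails if it takes over 48 s, if anything falls off the work surface, if the arm or the gripper's body presses on something with over 40 N, if the wrist force passes 120 N, or if a joint passes its speed limit or range.

## Working session

There is one attempt and no reset: what is moved stays moved. The work goes in short steps, Python scripts to look and compute and a tool call to move; the robot and the scene stay as the last step left them, time stands still between calls to the robot, and variables do not carry over. Pictures are saved under pics/ and viewed, on a budget of 10 in all, crops included, one or two more only if the job needs it, and the job is handed in when it is done.

Besides the shell and the picture viewer there is one more tool, called after "Call:" as name(argument=value, ...) on one line, values as JSON. jog_arm: Moves the arm, as the interface text tells. Its arguments: {"type":"object","properties":{"motion":{"type":"array"},"newtons":{"type":"number"}},"required":["motion"]}

```bash
mkdir -p pics && cat > h.py <<'E'
import numpy as np, cv2
from workcell import sense, snapshot, ticket, bot
def world(s):
    K,R,t=s["camera_matrix"],np.array(s["R"]),np.array(s["t"]); k=s["k1"]
    h,w=s["z_map"].shape
    u,v=np.meshgrid(np.arange(w),np.arange(h))
    p=cv2.undistortPoints(np.stack([u,v],-1).reshape(-1,1,2).astype(float),np.array(K),np.array([k,0,0,0.])).reshape(h,w,2)
    z=s["z_map"]; P=np.dstack([p[...,0]*z,p[...,1]*z,z])
    return (P-t)@R, np.dstack([p,np.ones((h,w))])@R, -R.T@t   # points, ray dirs, cam centre
E
python3 - <<'E'
from h import *
print(sense(), bot.grip_point_offset)
a=[]
for n in("top","scene"):
    s=snapshot(n); np.save(f"{n}.npy",s,allow_pickle=True); print(n,s["k1"],-np.array(s["R"]).T@s["t"])
    cv2.imwrite(f"pics/{n}.png",cv2.resize(s["img"][...,::-1],(800,600),interpolation=cv2.INTER_CUBIC))
E
```

```text
{'clock': 0.0, 'q': array([-1.18618207,  0.53718407, -0.00446706,  1.53887161,  0.00260013,
        1.06727859, -0.07118984]), 'joint_vel': array([-0.00108101,  0.00101689, -0.00145862, -0.00065789,  0.00063742,
        0.00050334,  0.00070655]), 'joint_torque': array([ 8.13730276e-04, -5.83427453e+01,  1.04917869e+00, -2.59084868e+01,
        1.23333113e-02,  1.00570972e-02, -2.13256612e-06]), 'position': array([0.28304411, 0.5847733 , 0.40380154]), 'tcp_rot': array([ 2.23451172e-01,  9.74714738e-01, -8.56781945e-04, -1.38518200e-04]), 'ft_force': array([-0.97285693,  0.18028528, -0.1524788 ]), 'ft_torque': array([ 0.02613902, -0.02044919, -0.00598121]), 'finger_gap': 0.08559887603939921} 0.1547
top -0.154544151808085 [0.39779807 0.02111067 1.05805882]
scene 0.011211150732166898 [ 1.34411306 -0.09334048  0.74599436]
```

View pics/top.png

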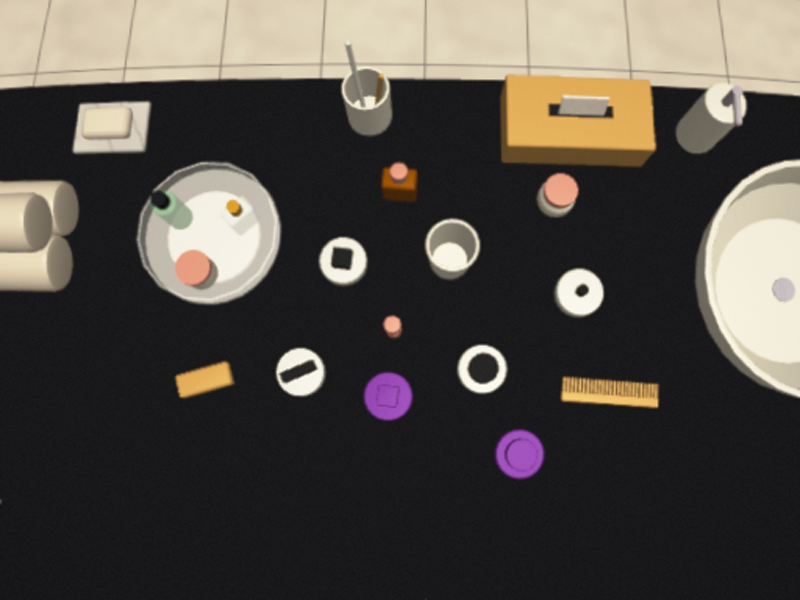

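View pics/scene.png

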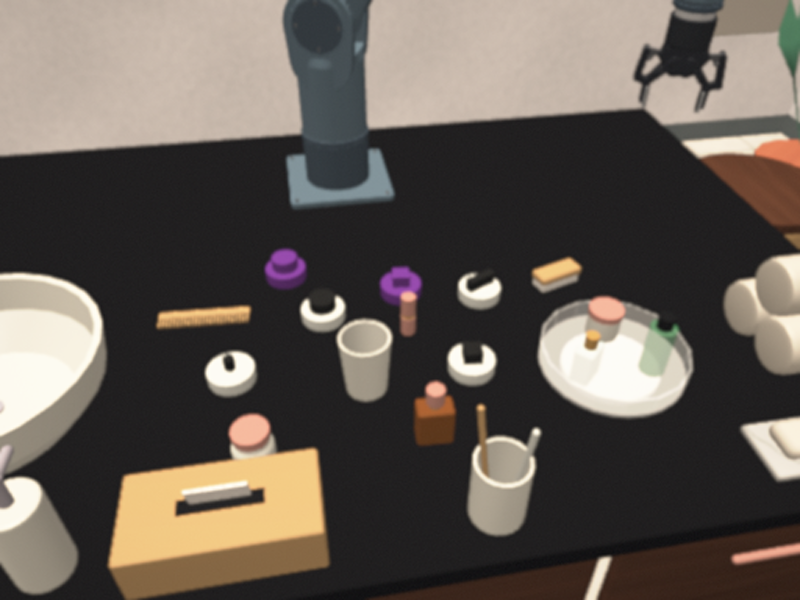

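The top view shows the wide key at (483,368), bar at (298,371), square at (343,258) and small at (580,291). The lipstick is at (392,326), and two purple decoys are nearer the base. Next I measure the key tops and the obstacles from the top view.

```bash
python3 - <<'E'
from h import *
s=np.load("top.npy",allow_pickle=True).item(); P,D,C=world(s)
img=s["img"]; g=img.max(2)
def ray(c,z):
    d=cv2.remap(D.astype(np.float32),np.float32([[c[0]]]),np.float32([[c[1]]]),1)[0,0]; return C+d*(z-C[2])/d[2]
for n,(u,v) in dict(wide=(483,368),bar=(298,371),square=(343,258),small=(580,291)).items():
    u,v=u*.64,v*.64; a,b=int(u)-19,int(v)-19
    m=(P[b:b+38,a:a+38,2]>.038).astype(np.uint8)
    w=((g[b:b+38,a:a+38]>110)).astype(np.uint8)
    cs,_=cv2.findContours(w,cv2.RETR_EXTERNAL,cv2.CHAIN_APPROX_NONE); c=max(cs,key=cv2.contourArea)
    disc=np.zeros_like(w); cv2.drawContours(disc,[c],-1,1,-1)
    key=((g[b:b+38,a:a+38]<80)&(disc>0)).astype(np.uint8)
    for nm,k,z in(("zkey",m,.046),("darkkey",key,.046),("disc",disc,.024)):
        M=cv2.moments(k,True)
        if M["m00"]==0: print(n,nm,"none");continue
        ce=(M["m10"]/M["m00"]+a,M["m01"]/M["m00"]+b)
        pts=P[b:b+38,a:a+38][k>0]
        cc=np.argwhere(k>0)[:,::-1].astype(np.float32)+[a,b]
        r=cv2.minAreaRect(np.float32([ray(q,z)[:2] for q in cc])*1000)
        print(n,nm,np.round(ray(ce,z),4),"zmed",np.round(np.median(pts[:,2]),4),"xy depth",np.round(pts[:,:2].mean(0),4),"rect mm",np.round(r[1],1),round(r[2],1))
# obstacles: components above 15mm
m=(P[...,2]>.012).astype(np.uint8)*(s["z_map"]>0)
N,L,st,ce=cv2.connectedComponentsWithStats(m.astype(np.uint8))
for i in range(1,N):
    if st[i,4]>25:
        q=P[L==i]; print("blob",np.round(ce[i]/.64),"x",np.round(np.percentile(q[:,0],[1,99]),3),"y",np.round(np.percentile(q[:,1],[1,99]),3),"zmax",round(np.percentile(q[:,2],98),3))
E
```

```text
wide zkey [ 0.4685 -0.0712  0.046 ] zmed 0.0466 xy depth [ 0.4662 -0.069 ] rect mm [83.  53.7] 17.7
wide darkkey [ 0.4675 -0.0725  0.046 ] zmed 0.0466 xy depth [ 0.4674 -0.0724] rect mm [38.8 41.2] 1.1
wide disc [ 0.4681 -0.0729  0.024 ] zmed 0.0265 xy depth [ 0.4673 -0.0718] rect mm [70.  72.5] 1.1
bar zkey [0.4576 0.2003 0.046 ] zmed 0.0464 xy depth [0.4539 0.1888] rect mm [83.1 63.1] 1.7
bar darkkey [0.457  0.1989 0.046 ] zmed 0.0464 xy depth [0.4569 0.1989] rect mm [14.9 51. ] 24.7
bar disc [0.4572 0.1996 0.024 ] zmed 0.0254 xy depth [0.4566 0.1974] rect mm [70.7 71.4] 2.2
square zkey [0.63   0.1407 0.046 ] zmed 0.0467 xy depth [0.6193 0.135 ] rect mm [78.5 52.8] 24.8
square darkkey [0.6283 0.1408 0.046 ] zmed 0.0467 xy depth [0.6247 0.139 ] rect mm [27.8 29. ] 84.4
square disc [0.6295 0.1412 0.024 ] zmed 0.0253 xy depth [0.6271 0.1401] rect mm [71.4 72.7] 1.0
small zkey [ 0.5875 -0.2202  0.046 ] zmed 0.0471 xy depth [ 0.5602 -0.1851] rect mm [74.9 81.8] 3.6
small darkkey [ 0.5862 -0.2196  0.046 ] zmed 0.0456 xy depth [ 0.5863 -0.2197] rect mm [11.9 14.5] 1.1
small disc [ 0.5876 
[... 475 characters left out ...]
63] y [0.031 0.081] zmax 0.099
blob [558. 194.] x [0.712 0.765] y [-0.214 -0.163] zmax 0.059
blob [ 35. 234.] x [0.571 0.743] y [0.588 0.687] zmax 0.167
blob [452. 244.] x [0.603 0.674] y [-0.058  0.012] zmax 0.103
blob [343. 260.] x [0.596 0.664] y [0.107 0.175] zmax 0.049
blob [579. 292.] x [0.554 0.623] y [-0.256 -0.188] zmax 0.048
blob [393. 326.] x [0.515 0.538] y [0.049 0.071] zmax 0.078
blob [481. 369.] x [0.435 0.502] y [-0.105 -0.04 ] zmax 0.049
blob [300. 372.] x [0.424 0.492] y [0.166 0.234] zmax 0.049
blob [204. 379.] x [0.415 0.465] y [0.305 0.388] zmax 0.034
blob [388. 396.] x [0.391 0.458] y [0.032 0.099] zmax 0.049
blob [518. 453.] x [0.31  0.378] y [-0.162 -0.096] zmax 0.049
```

Call:
jog_arm(motion=[0,0,0,-10,-12,0,1,0,0,0,-30,-34,0,1,0,0,0,-53,-60,0,1,0,0,0,-76,-86,0,1,0,0,0,-100,-112,0,1], newtons=20)

```text
clock: 0.52
position: [0.3243, 0.4391, 0.4042]
tcp_rot: [0.223, 0.975, -0.0, -0.0]
ft_force: [1.3, -0.3, 0.3]
finger_gap: 0.0255
```

Call:
jog_arm(motion=[0,0,0,-23,-26,0,1,0,0,0,-46,-52,0,1,0,0,0,-69,-78,0,1,0,0,0,-92,-104,0,1,0,0,0,-115,-130,0,1])

```text
clock: 0.93
position: [0.3713, 0.2718, 0.4045]
tcp_rot: [0.223, 0.975, -0.0, -0.0]
ft_force: [0.6, -0.1, 0.4]
finger_gap: 0.0002
```

Call:
jog_arm(motion=[0,0,0,-23,-26,0,1,0,0,0,-46,-52,0,1,0,0,0,-69,-78,0,1,0,0,0,-92,-104,0,1,0,0,0,-115,-130,0,1])

```text
clock: 1.35
position: [0.4181, 0.1047, 0.4046]
tcp_rot: [0.223, 0.975, 0.0, -0.0]
ft_force: [0.7, 0.5, 0.3]
finger_gap: -0.0004
```

Call:
jog_arm(motion=[0,0,0,-23,-26,0,1,0,0,0,-46,-52,0,1,0,0,0,-69,-78,0,1,0,0,0,-92,-104,0,1,0,0,0,-112,-128,0,1])

```text
clock: 1.77
position: [0.4633, -0.0597, 0.4047]
tcp_rot: [0.224, 0.975, -0.0, 0.0]
ft_force: [0.5, -0.0, 0.1]
finger_gap: 0.0
```

Call:
jog_arm(motion=[0,0,0,-8,-9,25,1,0,0,0,-10,-11,60,1,0,0,0,-10,-11,95,1,0,0,0,-10,-11,125,1,0,0,0,-10,-11,135,1])

```text
clock: 2.18
position: [0.4656, -0.0716, 0.2661]
tcp_rot: [0.224, 0.975, -0.001, -0.003]
ft_force: [-1.1, 0.1, 0.7]
finger_gap: -0.0002
```

Call:
jog_arm(motion=[0,0,0,0,0,0,1,0,0,0,0,0,0,1,0,0,0,0,0,0,1])

```text
clock: 2.43
position: [0.4683, -0.0719, 0.2712]
tcp_rot: [0.223, 0.975, 0.0, 0.001]
ft_force: [0.3, -0.4, 0.3]
finger_gap: 0.0
```

```bash
cat >> h.py <<'E'
from scipy.spatial.transform import Rotation
def to(x,y,ztip):
    s=sense(); d=Rotation.from_quat(s["tcp_rot"]).inv().apply(np.array([x,y,ztip+.173])-s["position"])*1000
    print("pos",np.round(s["position"],4),"tip z",round(s["position"][2]-.173,4),"F",np.round(s["ft_force"],2),"q",np.round(s["q"],2),"shift mm",np.round(d,1),"t",round(s["clock"],2),"tilt",np.round(Rotation.from_quat(s["tcp_rot"]).apply([0,0,1]),4))
E
python3 - <<'E'
from h import *
to(.4677,-.0725,.060)
for n in("scene","top"):
    s=snapshot(n); np.save(f"{n}2.npy",s,allow_pickle=True)
    im=s["img"][...,::-1]; im=im[130:260,130:300] if n=="scene" else im[150:300,220:390]
    cv2.imwrite(f"pics/{n}2.png",cv2.resize(im,None,fx=3.5,fy=3.5,interpolation=cv2.INTER_CUBIC))
E
```

```text
pos [ 0.4683 -0.0719  0.2712] tip z 0.0982 F [ 0.31 -0.38  0.27] q [-0.17  0.46  0.28  2.11 -0.22  0.6   1.39] shift mm [ 0.4 -0.8 38.2] t 2.43 tilt [ 2.7e-03 -1.0e-04 -1.0e+00]
```

View pics/scene2.png

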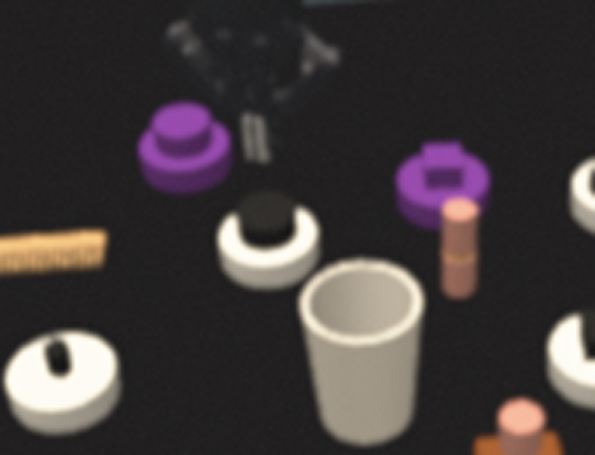

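The fingertips (257,140) hang straight above the wide round key (267,212), 52 mm up by the reading. I'll descend fast at first, then slowly.

Call:
jog_arm(motion=[0,0,0,0,-1,10,1,0,0,0,0,-1,22,1,0,0,0,0,-1,32,1,0,0,0,0,-1,38,1,0,0,0,0,-1,40,1])

```text
clock: 2.95
position: [0.4666, -0.0727, 0.2287]
tcp_rot: [0.223, 0.975, -0.0, -0.001]
ft_force: [-0.2, 0.7, -0.6]
finger_gap: 0.0
```

Call:
jog_arm(motion=[0,0,0,0,0,2,1,0,0,0,0,0,4,1,0,0,0,0,0,6,1,0,0,0,0,0,8,1,0,0,0,0,0,10,1])

```text
clock: 3.37
position: [0.4671, -0.0727, 0.2197]
tcp_rot: [0.223, 0.975, 0.0, 0.0]
ft_force: [0.2, -0.2, -0.4]
finger_gap: 0.0001
```

Call:
jog_arm(motion=[0,0,0,0,0,1,1,0,0,0,0,0,2,1,0,0,0,0,0,3,1,0,0,0,0,0,4,1,0,0,0,0,0,4,1])

```text
clock: 3.78
position: [0.4671, -0.0727, 0.2157]
tcp_rot: [0.223, 0.975, 0.0, 0.0]
ft_force: [0.2, 0.5, 2.0]
finger_gap: -0.0001
```

Call:
jog_arm(motion=[0,0,0,0,0,1.5,1,0,0,0,0,0,3,1,0,0,0,0,0,4.5,1,0,0,0,0,0,6,1,0,0,0,0,0,7,1])

```text
clock: 4.2
position: [0.4671, -0.0727, 0.2085]
tcp_rot: [0.223, 0.975, -0.0, 0.0]
ft_force: [-0.3, 0.4, 3.1]
finger_gap: 0.0002
```

Call:
jog_arm(motion=[0,0,0,0,0,1,1,0,0,0,0,0,2,1,0,0,0,0,0,2,1])

```text
clock: 4.45
position: [0.4671, -0.0727, 0.2066]
tcp_rot: [0.223, 0.975, 0.0, 0.0]
ft_force: [-0.1, 0.7, 4.7]
finger_gap: 0.0003
```

Call:
jog_arm(motion=[0,0,0,0,0,1,1,0,0,0,0,0,2,1,0,0,0,0,0,2,1])

```text
clock: 4.7
position: [0.4671, -0.0727, 0.2048]
tcp_rot: [0.223, 0.975, 0.0, 0.0]
ft_force: [-0.1, -0.4, 6.3]
finger_gap: 0.0003
```

The force climbed to 6.3 N at a tip height of 31.8 mm. That puts the rested key top at about 36 mm, so the stem is at the bottom. I'll retreat and go over the bar.

Call:
jog_arm(motion=[0,0,0,0,0,-10,1,0,0,0,0,0,-40,1,0,0,0,0,0,-75,1,0,0,0,0,0,-105,1,0,0,0,0,0,-118,1])

```text
clock: 5.12
position: [0.4675, -0.0731, 0.3263]
tcp_rot: [0.224, 0.975, 0.0, 0.002]
ft_force: [0.7, -0.5, 0.3]
finger_gap: 0.0002
```

Call:
jog_arm(motion=[0,0,0,6,11,0,1,0,0,0,20,38,0,1,0,0,0,35,66,0,1,0,0,0,51,96,0,1,0,0,0,67,126,0,1])

```text
clock: 5.53
position: [0.4609, 0.0709, 0.3231]
tcp_rot: [0.224, 0.975, -0.0, -0.0]
ft_force: [1.0, 1.0, 0.6]
finger_gap: 0.0001
```

Call:
jog_arm(motion=[0,0,0,15,28,0,1,0,0,0,30,57,0,1,0,0,0,45,85,0,1,0,0,0,56,106,0,1,0,0,0,60,114,0,1])

```text
clock: 5.95
position: [0.4562, 0.2025, 0.3229]
tcp_rot: [0.221, 0.975, 0.001, -0.0]
ft_force: [-0.8, 0.5, -0.5]
finger_gap: -0.0
```

Call:
jog_arm(motion=[0,0,0,0,0,15,1,0,0,0,0,0,35,1,0,0,0,0,0,50,1,0,0,0,0,0,58,1,0,0,0,0,0,58,1])

```text
clock: 6.37
position: [0.4565, 0.1975, 0.2634]
tcp_rot: [0.224, 0.975, -0.001, -0.001]
ft_force: [-0.4, 0.1, 0.2]
finger_gap: 0.0001
```

```bash
python3 - <<'E'
from h import *
to(.457,.199,.056)
s=snapshot("scene"); P,_,_=world(s)
im=s["img"][130:260,160:340,::-1]
cv2.imwrite("pics/scene3.png",cv2.resize(im,None,fx=4,fy=4,interpolation=cv2.INTER_CUBIC))
s=snapshot("top"); P,_,_=world(s)   # wide key top height now
c=P[int(368*.64)-3:int(368*.64)+4,int(483*.64)-3:int(483*.64)+4,2]; print("wide key z",np.median(c))
E
```

```text
pos [0.4565 0.1975 0.2634] tip z 0.0904 F [-0.44  0.09  0.17] q [-0.68  0.51  0.22  2.05 -0.19  0.61  0.79] shift mm [ 0.2  1.7 34.4] t 6.37 tilt [-0.003  -0.0023 -1.    ]
wide key z 0.03646340539640656
```

View pics/scene3.png

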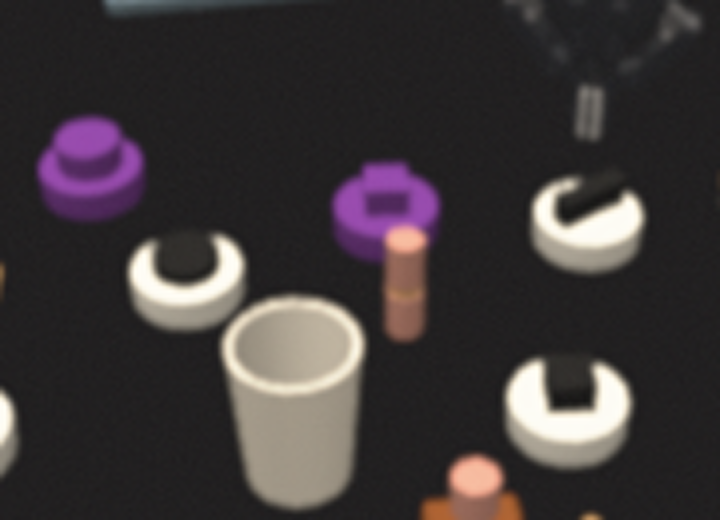

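The wide key now tops out at 36.5 mm, fully down. In the picture, the fingers (590,112) are straight above the bar key (590,197). I'll press it the same way.

Call:
jog_arm(motion=[0,0,0,0,1,10,1,0,0,0,0,1,20,1,0,0,0,0,1,28,1,0,0,0,0,1,33,1,0,0,0,0,1,34,1])

```text
clock: 6.88
position: [0.4572, 0.1993, 0.2295]
tcp_rot: [0.223, 0.975, -0.001, -0.001]
ft_force: [0.7, 0.4, 0.1]
finger_gap: 0.0004
```

Call:
jog_arm(motion=[0,0,0,0,0,2,1,0,0,0,0,0,4,1,0,0,0,0,0,6,1,0,0,0,0,0,8,1,0,0,0,0,0,10,1])

```text
clock: 7.3
position: [0.4577, 0.1996, 0.2207]
tcp_rot: [0.223, 0.975, 0.0, 0.0]
ft_force: [0.1, -0.6, 0.3]
finger_gap: 0.0
```

Call:
jog_arm(motion=[0,0,0,0,0,1,1,0,0,0,0,0,2,1,0,0,0,0,0,3,1,0,0,0,0,0,4,1,0,0,0,0,0,4,1])

```text
clock: 7.72
position: [0.4577, 0.1995, 0.2167]
tcp_rot: [0.223, 0.975, 0.0, 0.0]
ft_force: [-1.2, 0.8, 2.5]
finger_gap: -0.0001
```

Contact is at 43.7 mm, as expected. About 12 mm more to go, in slow steps.

Call:
jog_arm(motion=[0,0,0,0,0,1.5,1,0,0,0,0,0,3,1,0,0,0,0,0,4.5,1,0,0,0,0,0,6,1,0,0,0,0,0,7,1])

```text
clock: 8.13
position: [0.4577, 0.1995, 0.2095]
tcp_rot: [0.223, 0.975, -0.0, -0.0]
ft_force: [-0.5, -0.3, 2.6]
finger_gap: 0.0
```

Call:
jog_arm(motion=[0,0,0,0,0,1,1,0,0,0,0,0,2,1,0,0,0,0,0,3,1,0,0,0,0,0,3,1])

```text
clock: 8.47
position: [0.4577, 0.1995, 0.2066]
tcp_rot: [0.223, 0.975, -0.0, 0.0]
ft_force: [-0.8, -0.0, 3.5]
finger_gap: 0.0003
```

Call:
jog_arm(motion=[0,0,0,0,0,1,1,0,0,0,0,0,2,1,0,0,0,0,0,2,1])

```text
clock: 8.72
position: [0.4577, 0.1996, 0.2048]
tcp_rot: [0.223, 0.975, 0.0, 0.0]
ft_force: [-1.2, -0.7, 6.8]
finger_gap: 0.0002
```

Call:
jog_arm(motion=[0,0,0,0,0,-10,1,0,0,0,0,0,-35,1,0,0,0,0,0,-65,1,0,0,0,0,0,-90,1,0,0,0,0,0,-100,1])

```text
clock: 9.13
position: [0.4586, 0.1998, 0.308]
tcp_rot: [0.224, 0.975, 0.002, 0.002]
ft_force: [0.2, -0.1, 0.4]
finger_gap: 0.0001
```

Call:
jog_arm(motion=[0,0,0,-10,1,0,1,0,0,0,-32,4,0,1,0,0,0,-58,7,0,1,0,0,0,-84,10,0,1,0,0,0,-110,13,0,1])

```text
clock: 9.55
position: [0.5634, 0.1624, 0.3033]
tcp_rot: [0.223, 0.975, -0.001, -0.001]
ft_force: [0.8, 0.0, 0.3]
finger_gap: -0.0002
```

Call:
jog_arm(motion=[0,0,0,-26,3,0,1,0,0,0,-48,6,0,1,0,0,0,-62,8,0,1,0,0,0,-70,8.5,0,1,0,0,0,-70,8.5,0,1])

```text
clock: 9.97
position: [0.6301, 0.1389, 0.3033]
tcp_rot: [0.224, 0.975, -0.001, -0.0]
ft_force: [-0.5, -0.3, 0.1]
finger_gap: -0.0003
```

Call:
jog_arm(motion=[0,0,0,0,0,10,1,0,0,0,0,0,25,1,0,0,0,0,0,36,1,0,0,0,0,0,40,1,0,0,0,0,0,40,1])

```text
clock: 10.38
position: [0.6278, 0.1409, 0.2629]
tcp_rot: [0.223, 0.975, -0.001, -0.002]
ft_force: [0.2, -0.1, -0.5]
finger_gap: 0.0003
```

```bash
python3 - <<'E'
from h import *
to(.6287,.1407,.056)
s=snapshot("scene")
im=s["img"][130:290,200:380,::-1]
cv2.imwrite("pics/scene4.png",cv2.resize(im,None,fx=3.7,fy=3.7,interpolation=cv2.INTER_CUBIC))
s=snapshot("top"); P,_,_=world(s)
c=P[int(371*.64)-1:int(371*.64)+2,int(298*.64)-1:int(298*.64)+2,2]; print("bar key z",np.median(c))
E
```

```text
pos [0.6278 0.1409 0.2629] tip z 0.0899 F [ 0.21 -0.05 -0.49] q [-0.45  0.71  0.24  1.66 -0.21  0.8   1.  ] shift mm [-1.   0.3 33.9] t 10.38 tilt [-3.4e-03 -6.0e-04 -1.0e+00]
bar key z 0.6874967434225123
```

View pics/scene4.png

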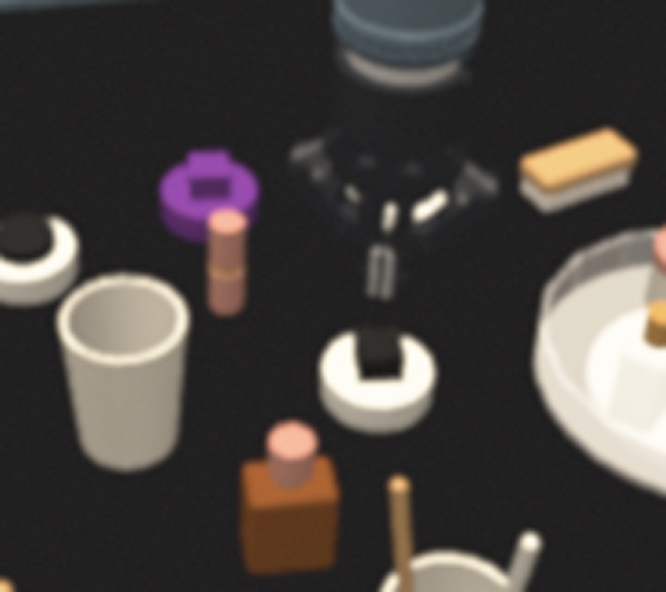

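The fingers (380,270) are straight above the square key (380,355). The arm hides the bar in the top view (0.687 m is the arm), but the bar's height and force at the bottom (31.8 mm, 6.8 N) match the wide key's confirmed press. Now the square key.

Call:
jog_arm(motion=[0,0,0,-1,0,10,1,0,0,0,-1,0,20,1,0,0,0,-1,0,28,1,0,0,0,-1,0,33,1,0,0,0,-1,0,34,1])

```text
clock: 10.9
position: [0.6293, 0.1399, 0.229]
tcp_rot: [0.223, 0.975, -0.001, -0.001]
ft_force: [-0.4, 0.7, -0.3]
finger_gap: -0.0002
```

Call:
jog_arm(motion=[0,0,0,0,0,2,1,0,0,0,0,0,4,1,0,0,0,0,0,6,1,0,0,0,0,0,8,1,0,0,0,0,0,10,1])

```text
clock: 11.32
position: [0.63, 0.1401, 0.2208]
tcp_rot: [0.223, 0.975, 0.0, 0.0]
ft_force: [0.0, -0.4, 0.3]
finger_gap: 0.0001
```

Call:
jog_arm(motion=[0,0,0,0,0,1,1,0,0,0,0,0,2,1,0,0,0,0,0,3,1,0,0,0,0,0,4,1,0,0,0,0,0,4,1])

```text
clock: 11.73
position: [0.63, 0.1401, 0.2168]
tcp_rot: [0.223, 0.975, 0.0, 0.0]
ft_force: [-1.0, -0.8, 3.9]
finger_gap: 0.0001
```

Call:
jog_arm(motion=[0,0,0,0,0,1.5,1,0,0,0,0,0,3,1,0,0,0,0,0,4.5,1,0,0,0,0,0,6,1,0,0,0,0,0,7,1])

```text
clock: 12.15
position: [0.63, 0.1401, 0.2095]
tcp_rot: [0.223, 0.975, 0.0, 0.0]
ft_force: [-1.6, 0.2, 3.0]
finger_gap: 0.0002
```

Call:
jog_arm(motion=[0,0,0,0,0,1,1,0,0,0,0,0,2,1,0,0,0,0,0,3,1,0,0,0,0,0,3,1])

```text
clock: 12.48
position: [0.63, 0.1401, 0.2067]
tcp_rot: [0.223, 0.975, 0.0, 0.0]
ft_force: [-1.6, 0.5, 4.9]
finger_gap: 0.0002
```

Call:
jog_arm(motion=[0,0,0,0,0,1,1,0,0,0,0,0,2,1,0,0,0,0,0,2,1])

```text
clock: 12.73
position: [0.63, 0.1401, 0.2049]
tcp_rot: [0.223, 0.975, 0.0, 0.0]
ft_force: [-2.1, -0.3, 6.2]
finger_gap: 0.0001
```

Call:
jog_arm(motion=[0,0,0,0,0,-10,1,0,0,0,0,0,-35,1,0,0,0,0,0,-70,1,0,0,0,0,0,-105,1,0,0,0,0,0,-140,1])

```text
clock: 13.15
position: [0.6297, 0.1399, 0.3463]
tcp_rot: [0.224, 0.975, -0.0, -0.0]
ft_force: [0.7, 0.1, -0.3]
finger_gap: -0.0002
```

Call:
jog_arm(motion=[0,0,0,0,0,-30,1,0,0,0,10,5,-50,1,0,0,0,40,21,-60,1,0,0,0,70,37,-60,1,0,0,0,100,53,-60,1])

```text
clock: 13.57
position: [0.5625, 0.2319, 0.4061]
tcp_rot: [0.224, 0.975, 0.001, 0.001]
ft_force: [-0.0, 0.7, -0.4]
finger_gap: -0.0004
```

Call:
jog_arm(motion=[0,0,0,32,16,0,1,0,0,0,64,33,0,1,0,0,0,96,50,0,1,0,0,0,128,66,0,1,0,0,0,160,83,0,1])

```text
clock: 13.98
position: [0.4539, 0.3767, 0.4051]
tcp_rot: [0.224, 0.975, 0.0, 0.0]
ft_force: [0.1, 0.2, -0.3]
finger_gap: 0.0001
```

Call:
jog_arm(motion=[0,0,0,28,15,0,1,0,0,0,55,29,0,1,0,0,0,75,39,0,1,0,0,0,82,43,0,1,0,0,0,82,43,0,1])

```text
clock: 14.4
position: [0.3984, 0.452, 0.4047]
tcp_rot: [0.221, 0.975, 0.0, -0.0]
ft_force: [-0.3, -0.3, -0.4]
finger_gap: 0.0001
```

```bash
python3 - <<'E'
from h import *
to(.4,.45,.23)
s=snapshot("top"); P,_,_=world(s); s0=np.load("top.npy",allow_pickle=True).item(); P0,_,_=world(s0)
for n,(u,v) in dict(wide=(483,368),bar=(298,371),square=(343,258),small=(580,291)).items():
    a,b=int(u*.64),int(v*.64); f=lambda Q:np.median(Q[b-1:b+2,a-1:a+2,2]).round(4)
    print(n,"key z before/after",f(P0),f(P))
d=(np.abs(s["img"].astype(int)-s0["img"]).max(2)>60).astype(np.uint8)
N,L,st,ce=cv2.connectedComponentsWithStats(d)
print([(np.round(ce[i]/.64).tolist(),int(st[i,4])) for i in range(1,N) if st[i,4]>8])
cv2.imwrite("pics/top5.png",cv2.resize(s["img"][...,::-1],(800,600),interpolation=cv2.INTER_CUBIC))
E
```

```text
pos [0.3984 0.452  0.4047] tip z 0.2317 F [-0.31 -0.31 -0.39] q [-1.07  0.46  0.2   1.68 -0.11  1.01  0.29] shift mm [-2.3 -1.1  1.7] t 14.4 tilt [-5.e-04  7.e-04 -1.e+00]
wide key z before/after 0.0458 0.0365
bar key z before/after 0.0477 0.0353
square key z before/after 0.0469 0.0368
small key z before/after 0.0456 0.0465
[([340.0, 248.0], 25), ([493.0, 357.0], 11), ([4.0, 394.0], 67), ([66.0, 421.0], 65)]
```

View pics/top5.png

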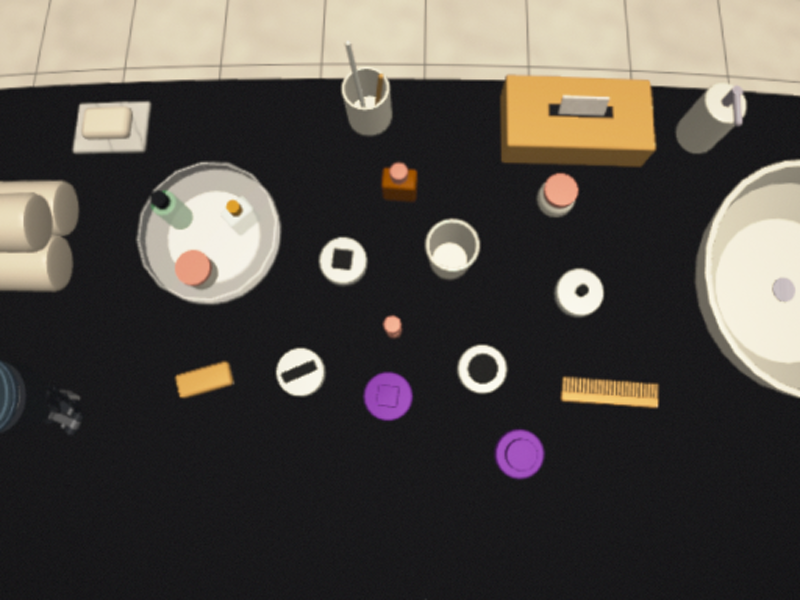

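The picture shows everything in place: square at (343,258), bar at (298,371), wide at (483,368) and small at (580,291). The gripper is clear at (65,410). Three keys sit about 10 mm lower and the small one is unchanged, so I'm handing in.

```bash
python3 -c "
from workcell import ticket
print(ticket.hand_in())"
```

```text
the job is handed in; nothing more can be done
None
```

I pressed the wide round, bar and square keys in that order with the closed fingertips, moved the arm clear and handed the job in at about 14.4 s. `hand_in()` gives no verdict.

- **Pressing force:** Each press reached 6 to 7 N with the fingertips about 32 mm above the counter, well under the 20 N limit.
- **Key heights:** The last top view puts the pressed key tops at 36.5 mm (wide), 35.3 mm (bar) and 36.8 mm (square), about 10 mm lower than before. The small key reads 46.5 mm, so it is still up.
- **Everything else:** Comparing the first and last top views shows changes only at the wide and square keys and the arm. The other objects and the turntable look unmoved, and the final wrist force is about zero.
- **One failed check:** I couldn't confirm the bar key by camera before pressing the square one, because the arm blocked the view. I relied on its force and height matching the wide key's press, and the last picture confirmed it was down.

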